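# Hang the empties bin under the reagent shelf and drop the empty bottle in

### The job

Put the grey empties bin up on its rail: hook it over the free end of the rail, where no shelf is in the way, then slide it along the rail under the shelf edge until it hangs centred below the black ticket clip. The plain-capped bottle in the green tray is empty: drop it into the bin. Don't tip the bin over, and leave the three nozzle bottles and the beaker standing where they are.

Things in the scene. Friction and masses are not known exactly. Their poses are not given: they have to be found in the camera images.
- riser: Steel frame fixed on the bench, across the far side. Origin: on the bench, under the middle of its rail; y runs along the rail to the free end, x away from the robot, z up; small yaw. Rail: flat steel bar on edge, 8 mm thick (x -4 to 4), z 150 to 190 mm, y -340 to 340, held by 10 mm pins low on its back (z 156; y -320, 100, 325). Tongs hang on it at y -205 and -275.
- free_end (a point): On the rail's top edge (z 190 mm), 225 mm along from its middle: middle of the open stretch, where the bin can be hooked on from above (riser y 120 to 340; a post behind the rail at y 325, x 32 to 58, is lower than the rail). Axes as the riser's.
- shelf_end (a point): Front corner of the white reagent shelf at its free-end side, on its top. In the riser's frame: x -12, y 120, z 224 mm. The board spans y -335 to 120, x -12 to 148, z 206 to 224; its stock, up to 60 mm tall, is set back 50 mm or more. Under the board a hook (the gap over the rail is 16 mm) cannot be put on or taken off, only slid.
- tie_bar (a point): Middle of the tie bar below the rail, at z 100 mm, x 0, y 0 of the riser: flat bar 8 mm thick, z 88 to 112 mm, its front face level with the rail's. The ribs on the back of a hung bin lean on it.
- clip: The mark: black plastic ticket clip with a blank white card, 30 mm wide along the rail, on the shelf's front edge; its place along the shelf varies. Origin: at the front edge, level with the shelf's top (z 224 mm), middle of its width; axes as the riser's. It reaches 45 mm back over the shelf, 27 mm up, 3 mm in front of the edge, and not below the board.
- bin_tab (a point): Pull tab on the front (-x) wall of the loose dark grey bin: 12 mm thick (x), 50 mm wide (y), from 60 to 118 mm above the bin's underside. This point is 100 mm above the underside, 55.5 mm in front of the bin's middle. Pinch it from above across its thickness. x points from tab to hook, z up. At the start the bin stands on the bench, hook away from the robot, yaw up to 0.4 rad.
- bin_hook (a point): Underside of the bridge of the steel hook on the bin's back: rests on the rail's top when hung. 122 mm behind (+x) and 5 mm above the tab point. Hook 60 mm wide (y); slot 18 mm wide (x -9 to 9), open below; bridge 4 mm thick; lip behind goes 16 mm down, then flares out to 24 mm down. Let go, the bin settles with this point 5 mm nearer the robot than the rail's middle, leaning 5 degrees. Axes as tab.
- bin_mid (a point): Middle of the bin, 45 mm above its underside. Open grey plastic box 115 (x) by 110 (y) by 90 mm tall, walls and floor 4 mm, inside 107 by 102 mm, 0.2 to 0.4 kg. Two ribs, 3 mm thick, low on its back (10 to 38 mm up) lean on the tie bar. The floor inside is 41 mm below this point, the rim 45 mm above. Axes as the tab's.
- bottle_mid (a point): The empty bottle: loose, 90 mm tall, about 30 g, white body 38 mm in diameter up to 56 mm, then a shoulder and a plain round blue screw cap (34 mm across, 24 mm tall), no nozzle. It stands in the green tray (200 by 240 mm, floor 4 mm, rim 18 mm high) at one of four places 85 mm apart. This point: on its axis, 45 mm above its underside; z up.
- dropper1_mid (a point): A nozzle bottle: loose, white body 38 mm in diameter like the empty one, 102 mm tall; its blue cap ends in a thin nozzle with a strap loop beside it (24 mm from the axis). Stands in the green tray. This point: on its axis, 45 mm above its underside; z up. Leave it standing where it is.
- dropper2_mid (a point): A nozzle bottle: loose, white body 38 mm in diameter like the empty one, 102 mm tall; its blue cap ends in a thin nozzle with a strap loop beside it (24 mm from the axis). Stands in the green tray. This point: on its axis, 45 mm above its underside; z up. Leave it standing where it is.
- dropper3_mid (a point): A nozzle bottle: loose, white body 38 mm in diameter like the empty one, 102 mm tall; its blue cap ends in a thin nozzle with a strap loop beside it (24 mm from the axis). Stands in the green tray. This point: on its axis, 45 mm above its underside; z up. Leave it standing where it is.
- beaker_mid (a point): Glass beaker, 68 mm across, 85 mm tall, loose, empty, standing on the bench between the bin and the tray. This point: on its axis, half-way up. Leave it standing where it is.
Not all that is in view belongs to the job. Leave any red look-alike of the part that bears bottle_mid alone. Leave any red look-alike of the part that bears bin_tab alone.

How it is judged:
On the way, in this order (a step that is already met when the one before it is completed fails the run):
1. the bin is hooked over the rail on its free end, clear of the shelf (z of bin_hook in the frame of riser between 0.183 and 0.199 m and x of bin_hook in the frame of riser between -0.01 and 0.01 m and angle between bin_mid's own z axis and vertical below 0.16 rad and y of bin_hook in the frame of riser between 0.12 and 0.32 m), for 0.2 s.
2. the bin, hooked on the rail, has been slid along to below the ticket clip (z of bin_hook in the frame of riser between 0.183 and 0.199 m and x of bin_hook in the frame of riser between -0.01 and 0.01 m and angle between bin_mid's own z axis and vertical below 0.16 rad and y of bin_hook in the frame of clip between -0.015 and 0.015 m), for 0.2 s.
At the end, for the whole second after the job is handed in: The bin hangs upright (within 9 degrees) with its hook seated over the rail, its middle within 15 mm of the ticket clip's middle along the rail, and the plain-capped bottle lies or stands inside the bin (all of step 2 and x of bottle_mid in the frame of bin_mid between -0.055 and 0.055 m and y of bottle_mid in the frame of bin_mid between -0.053 and 0.053 m and z of bottle_mid in the frame of bin_mid between -0.035 and 0.045 m); the robot touches nothing.
It fails at once if a nozzle bottle is knocked over or pushed more than 40 mm (distance of any of dropper1_mid, dropper2_mid, dropper3_mid from where it was at the start of the episode above 0.04 m or angle between any of dropper1_mid, dropper2_mid, dropper3_mid's own z axis and vertical above 0.6 rad).
It fails at once if the beaker is knocked over or pushed more than 40 mm (distance of beaker_mid from where it was at the start of the episode above 0.04 m or angle between beaker_mid's own z axis and vertical above 0.6 rad).
It fails at once if the bin is tipped over (more than 45 degrees) (angle between bin_mid's own z axis and vertical above 0.8 rad).
It also fails if it takes over 59 s, if anything falls off the work surface, if the arm or the gripper's body presses on something with over 40 N, if the wrist force passes 120 N, or if a joint passes its speed limit or range.

### The arm

A 6-joint arm with a two-finger parallel gripper is mounted at the origin on the work surface. World frame = base frame: x ahead of the robot, y to its left, z up, the work surface at z = 0. Lengths are in m, angles in rad, forces in N, time in s.
With the tool pointing down it reaches from about 0.35 to 0.775 m from the base axis. Payload 5.5 kg.
Tool frame: the origin (TCP) lies at the very end of the fingers, on their centre line; the grasp point (between the pads) lies 19 mm behind it; z points along the fingers, y is the direction in which the jaws open and shut (so a half turn about z gives the same grasp; the last joint's range is limited). The gripper opens to 85 mm and grips with 20 to 120 N. Pads are 22 mm wide; open, the fingers measure 114 mm over their backs; the gripper's body (76 mm by 85 mm) begins 54 mm behind the grasp point. The pads swing forward as they close: fully open they stand 13 mm farther back than shut.
Start: joints at [1.144, 0.313, 0.046, 1.304, 0, 1.431], TCP at [0.163, 0.552, 0.231] pointing down, gripper open.
Joint ranges: [-2.76, 2.76], [-0.86, 1.69], [-1.03, 1.26], [-2.2, 2.34], [-1.47, 1.5], [-3.14, 3.14]. Speed limits (rad/s): [2.57, 2.57, 3.14, 3.14, 3.14, 3.14].

### API

Orientations are given as a unit quaternion [w, x, y, z].
In Python, from workcell import get_state, imaging, env, spotter gives the robot as it stands.
- The arm moves only by the tool play_rows, never from a script. Its argument "moves" is a list of rows, each an object with "claw": the finger opening in cm, from 0 to 8.54; "delta_pos": the shift along the tool's x, y, z in cm, a list of three; "twist": the turn about the tool's z in degrees. A call has 1 to 12 rows; each row is the pose to reach, as a shift and turn from the pose commanded when the call began, along the tool's axes at that moment; what a row does not reach only later rows make up. A row lasts 1/8 s, in which the tool goes at most 62.5 mm and 10.7 degrees, less where a joint would pass 70% of its speed; a pose out of reach is approached as far as the arm can. A call with a gripper value outside its range is refused whole. The fingers move at their own pace and stop on an object; "force" is the grip in N (left out, the last holds). Time passes only in rows, so rows that repeat a pose let the fingers close. It gives the time, the measured TCP pose, the force and the opening at its end, in the units of the state.
- get_state(): the state, without advancing time (a new reading comes with each control period).
- imaging.read_camera(name): name is "scene" or "top" or "wrist"; returns the picture (384x512x3 uint8, red, green, blue); there is no depth.
- imaging.camera_info(name): a dict with "fx", "fy", "cx", "cy" (pixels), "world_to_cam" (4x4, takes a point from world to camera coordinates). Camera axes: x right, y down, z forward; pixel columns grow to the right and rows downward; lengths in m; the calibration is good to about 2 mm. The wrist camera is an equidistant fisheye: a pixel r from the principal point sees the ray r / f radians off the axis. A picture is of the moment at which its call begins: read the wrist's pose just before it. camera_info takes no time and is no camera call; for the wrist camera it gives the pose at the moment of the call.
- env.hand_in(): hands the job in, once; it reports no verdict.
Trained networks look in the newest picture that a camera, given by its name, has taken for a name from the list of things; names that differ only in an ending like _2 or _b are one class to them, and where a whole thing is asked for, a point or a joint stands for the part that bears it (a point fixed in the world has none). Each returns a list of dicts, best first, with "conf" (0 to 1); they miss things now and then, are a little off and sometimes report something else, mostly with a low value. They report only what shows in the picture. A call takes as long as a camera call. They do not tell look-alikes from the thing itself.
- spotter.spot_in(camera, query): "extent" ([left, top, right, bottom] in pixels, round what is visible of it).
The state is a dict: "clock": time; "joint_pos": joint angles; "qvel": joint speeds; "tau": joint torques, N m; "tcp_pos": TCP position; "orientation": TCP orientation; "wrist_force": force on the tool from outside, world axes, zero at the start; "ft_torque": the same for the moment, N m; "finger_gap": finger opening in m.
Only numpy, scipy, OpenCV 4.12 (cv2) and the standard library are available. Lean on these libraries where they do the work, as an engineer would, in place of code of your own. Each camera call takes 0.05 s, during which the arm holds its last target. There are 200 camera calls.

## Working session

There is one attempt and no reset: what is moved stays moved. The work goes in short steps, Python scripts to look and compute and a tool call to move; the robot and the scene stay as the last step left them, time stands still between calls to the robot, and variables do not carry over. Pictures are saved under pics/ and viewed, about 8 in all and at most 12, crops included, and the job is handed in when it is done.

Besides the shell and the picture viewer there is one more tool, called after "Call:" in YAML: its name, and indented under it one key for each argument. play_rows: Moves the arm, as the interface text tells. Its arguments: {"type":"object","properties":{"moves":{"type":"array"},"force":{"type":"number"}},"required":["moves"]}

```bash
mkdir -p pics; ls
cat > h.py <<'E'
import numpy as np, cv2
from workcell import get_state, imaging, env, spotter
def shot(cam,name,crop=None,scale=1):
    im=imaging.read_camera(cam)[:,:,::-1].copy()
    if crop: im=im[crop[1]:crop[3],crop[0]:crop[2]]
    if scale!=1: im=cv2.resize(im,None,fx=scale,fy=scale,interpolation=cv2.INTER_CUBIC)
    cv2.imwrite(f'pics/{name}.png',im); return im
def proj(cam,P,info=None):
    i=info or imaging.camera_info(cam); T=np.array(i['world_to_cam']); P=np.atleast_2d(P)
    c=P@T[:3,:3].T+T[:3,3]
    if cam=='wrist':
        r=np.linalg.norm(c[:,:2],axis=1); k=np.arctan2(r,c[:,2])/np.maximum(r,1e-9)
        return np.c_[i['fx']*c[:,0]*k+i['cx'], i['fy']*c[:,1]*k+i['cy']]
    return np.c_[i['fx']*c[:,0]/c[:,2]+i['cx'], i['fy']*c[:,1]/c[:,2]+i['cy']]
def ray(cam,uv,info=None):
    i=info or imaging.camera_info(cam); T=np.array(i['world_to_cam']); x=(uv[0]-i['cx'])/i['fx']; y=(uv[1]-i['cy'])/i['fy']
    if cam=='wrist':
        r=np.hypot(x,y); s=np.sin(r)/max(r,1e-9); d=np.array([x*s,y*s,np.cos(r)])
    else: d=np.array([x,y,1.])
    R=T[:3,:3]; return -R.T@T[:3,3], R.T@d
def at_z(cam,uv,z,info=None):
    o,d=ray(cam,uv,info); return o+d*(z-o[2])/d[2]
E
python3 - <<'E'
from h import *
print(get_state())
a=shot('scene','s0');b=shot('top','t0')
cv2.imwrite('pics/st0.png',np.vstack([a,b])[:, :]) 
for c in('scene','top'):
    print(c,imaging.camera_info(c))
    for q in('riser','free_end','shelf_end','tie_bar','clip','bin_tab','bin_hook','bin_mid','bottle_mid','dropper1_mid','beaker_mid'):
        print(q,[(np.round(d['extent']).tolist(),round(d['conf'],2)) for d in spotter.spot_in(c,q)[:4]])
E
```

```text
pics
{'clock': 0.0, 'joint_pos': array([1.14442219e+00, 3.13989926e-01, 4.49943821e-02, 1.30365367e+00,
       2.12535038e-05, 1.43121513e+00]), 'qvel': array([-0.00212411,  0.00014748,  0.00070624,  0.00177806,  0.00094267,
        0.00031452]), 'tau': array([-9.32949806e-04, -4.80622566e+01,  2.98537123e+01,  1.93037849e-02,
       -3.23613631e-04, -1.09434328e-07]), 'tcp_pos': array([0.16242765, 0.55103328, 0.23042117]), 'orientation': array([-2.68882628e-04,  1.42905493e-01,  9.89735905e-01, -8.86632023e-04]), 'wrist_force': array([-0.5915265 ,  0.08876845,  0.36348053]), 'ft_torque': array([ 0.02070604,  0.01544279, -0.02423006]), 'finger_gap': 0.08558195995899735}
scene {'fx': 485.2165512113943, 'fy': 485.2165512113943, 'cx': 247.84781861686724, 'cy': 189.53562930295075, 'world_to_cam': array([[-0.09028256,  0.99579218, -0.01571592,  0.16134174],
       [ 0.81143551,  0.06440035, -0.58088295, -0.30277993],
       [-0.57742659, -0.06519605, -0.81383537,  1.59489903],
       [ 0.        ,  0.        ,  0.        ,  1.        ]])}
riser [([129.0, 229.0, 462.0, 372.0], 0.86)]
free_
[... 1116 characters left out ...]
ee_end [([83.0, 51.0, 348.0, 136.0], 0.81)]
shelf_end [([85.0, 51.0, 343.0, 138.0], 0.93)]
tie_bar [([83.0, 50.0, 341.0, 140.0], 0.72)]
clip [([207.0, 96.0, 218.0, 120.0], 0.76)]
bin_tab [([137.0, 232.0, 200.0, 284.0], 0.85), ([107.0, 168.0, 158.0, 219.0], 0.65), ([208.0, 206.0, 231.0, 227.0], 0.36)]
bin_hook [([102.0, 166.0, 153.0, 220.0], 0.64), ([135.0, 229.0, 202.0, 283.0], 0.64), ([303.0, 218.0, 319.0, 229.0], 0.32)]
bin_mid [([134.0, 227.0, 201.0, 284.0], 0.83), ([104.0, 168.0, 157.0, 220.0], 0.64)]
bottle_mid [([325.0, 185.0, 344.0, 194.0], 0.74), ([383.0, 137.0, 402.0, 152.0], 0.62)]
dropper1_mid [([297.0, 190.0, 312.0, 201.0], 0.58)]
beaker_mid [([206.0, 204.0, 231.0, 226.0], 0.79)]
```

Run:
```python
import cv2
a=cv2.imread('pics/s0.png')[110:385,60:480];b=cv2.imread('pics/t0.png')[30:320,60:430]
cv2.imwrite('pics/s0c.png',cv2.resize(a,None,fx=1.9,fy=1.9,interpolation=2))
cv2.imwrite('pics/t0c.png',cv2.resize(b,None,fx=2,fy=2,interpolation=2))
```

```text
(no output)
```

View pics/s0c.png

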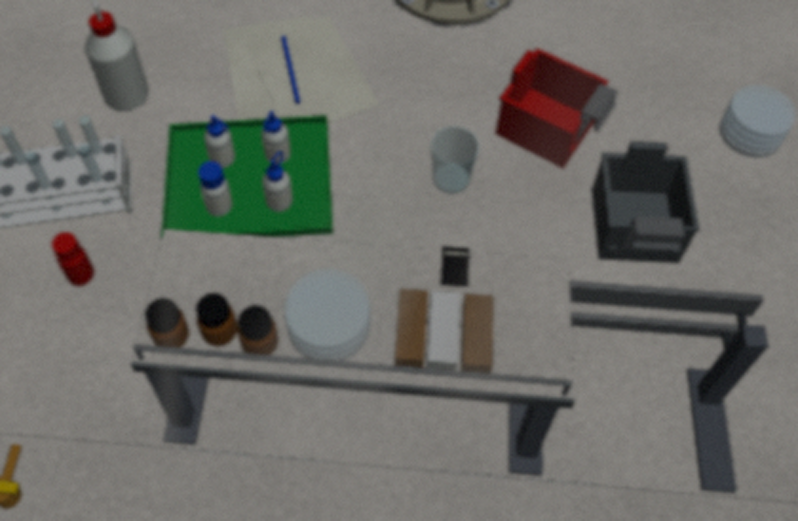

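View pics/t0c.png

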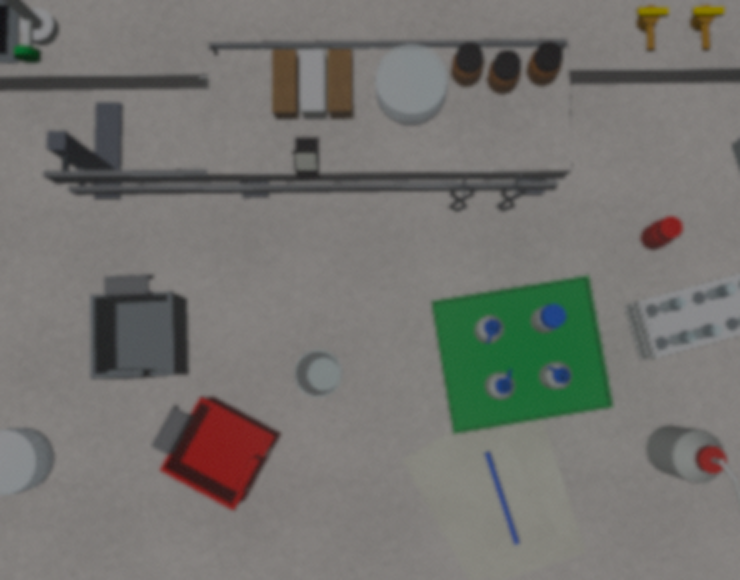

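Both views agree. Candidates for the bottle:
- Plain round cap at top (335,188), scene (173,209). This is the empty one.
- Three bottles with nozzles and loops at top (305,194), (310,222) and (338,218).
- A red look-alike lying at top (391,146).

For the bin, the dark grey one is at top (130,197) with its hook away from the robot. The red one is at top (168,256). Next, a composite of enlarged crops.

Run:
```python
import cv2,numpy as np
s=cv2.imread('pics/s0.png');t=cv2.imread('pics/t0.png')
def c(im,x,y,w,h,k):
    o=cv2.resize(im[y:y+h,x:x+w],None,fx=k,fy=k,interpolation=2)
    for i in range(0,w,10):
        cv2.line(o,(i*k,0),(i*k,6 if i%50 else 12),(0,255,255),1)
    for j in range(0,h,10): cv2.line(o,(0,j*k),(6,j*k),(0,255,255),1)
    cv2.putText(o,f'{x},{y}',(10,o.shape[0]-6),0,.45,(0,0,255),1); return o
r1=np.hstack([c(t,75,95,100,50,4),c(t,190,90,100,50,4)])
r2=np.hstack([c(t,98,160,66,66,6),c(s,365,180,66,66,6)])
r2=np.hstack([r2,np.zeros((396,800-792,3),np.uint8)])
cv2.imwrite('pics/c1.png',np.vstack([r1,r2]))
```

```text
(no output)
```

View pics/c1.png

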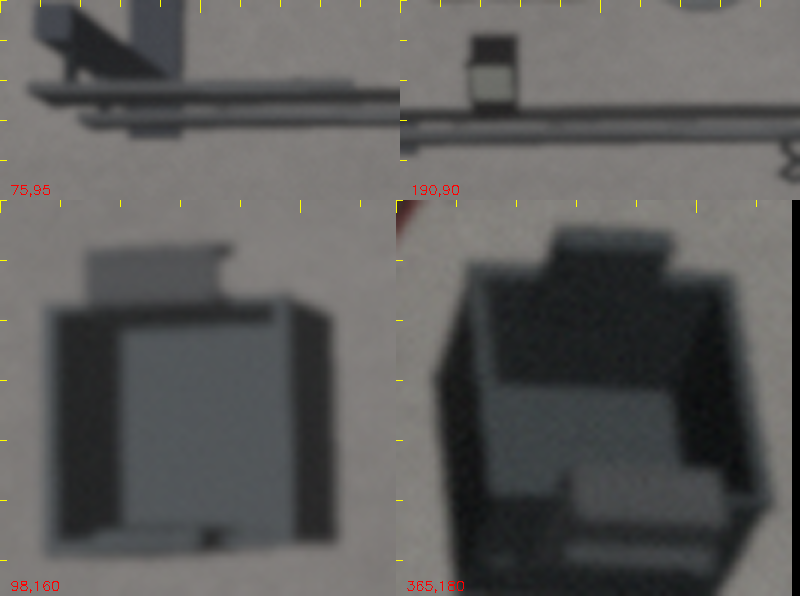

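Run:
```python
from h import *
P=lambda c,uv,z:np.round(at_z(c,uv,z),4)
print('cam',ray('top',(0,0))[0],ray('scene',(0,0))[0])
for uv in[(105.2,177.2),(146.3,176.2),(105.5,219.2),(147.2,217.8)]: print('rim',P('top',uv,.09))
# scene rim corners crop origin(365,180),offset(396,200)
for uv in[(470,265),(733,277),(768,500)]: print('rimS',P('scene',(365+(uv[0]-396)/6,180+(uv[1]-200)/6),.09))
for uv in[(555,235),(672,235)]: print('tabtopS',P('scene',(365+(uv[0]-396)/6,180+(uv[1]-200)/6),.118))
for uv in[(570,470),(725,468),(570,520),(725,525)]: print('bridgeS',P('scene',(365+(uv[0]-396)/6,180+(uv[1]-200)/6),.109))
print('hookT',P('top',(98+88/6,160+50/6),.109),P('top',(98+218/6,160+48/6),.109))
print('railend T',P('top',(82.2,116.3),.19))
for u,v in[(150,115.3),(120,115.5),(100,116)]:print('rail',P('top',(u,v),.19))
print('shelf end T',P('top',(163.2,116),.224))
for u,v in[(207,119.5),(219.5,118)]:print('clip front',P('top',(u,v),.224))
for u,v in[(572/1.9+60,110+284/1.9),(762/1.9+60,110+299/1.9)]: print('rail S back top',P('scene',(u,v),.19))
print('clipS',P('scene',(299.5,249),.224),P('scene',(455/1.9+60,110+247/1.9),.251))
for z in(.094,.05): print('bottle T',P('top',(60+553/2,30+317/2),z),'S',P('scene',(60+211/1.9,110+172/1.9),z))
print('bottle base S',P('scene',(60+218/1.9,110+212/1.9),.004))
for q in [(490,328),(501,385),(557,376)]: print('drop',P('top',(60+q[0]/2,30+q[1]/2),.08))
print('beaker',P('top',(60+320/2,30+373/2),.0),P('scene',(60+453/1.9,110+140/1.9),.085))
```

```text
cam [ 0.4016111  -0.10104285  1.19737189] [ 1.18118984 -0.03718259  1.12464117]
rim [0.532  0.3302 0.09  ]
rim [0.5332 0.2156 0.09  ]
rim [0.415  0.3272 0.09  ]
rim [0.4172 0.212  0.09  ]
rimS [0.4246 0.2162 0.09  ]
rimS [0.422  0.3284 0.09  ]
rimS [0.5339 0.3297 0.09  ]
tabtopS [0.4265 0.2461 0.118 ]
tabtopS [0.4226 0.2954 0.118 ]
bridgeS [0.538  0.2453 0.109 ]
bridgeS [0.532  0.3076 0.109 ]
bridgeS [0.5616 0.2433 0.109 ]
bridgeS [0.5589 0.3046 0.109 ]
hookT [0.554  0.3027 0.109 ] [0.5541 0.2432 0.109 ]
railend T [0.6788 0.3531 0.19  ]
rail [0.679 0.179 0.19 ]
rail [0.6795 0.2561 0.19  ]
rail [0.6789 0.3074 0.19  ]
shelf end T [0.6674 0.1367 0.224 ]
clip front [0.6571 0.0278 0.224 ]
clip front [ 0.6605 -0.0033  0.224 ]
rail S back top [0.6818 0.1458 0.19  ]
rail S back top [0.6832 0.3542 0.19  ]
clipS [0.6859 0.0123 0.224 ] [0.6799 0.0101 0.251 ]
bottle T [ 0.4907 -0.3146  0.094 ] S [ 0.5002 -0.3139  0.094 ]
bottle T [ 0.4942 -0.3231  0.05  ] S [ 0.4712 -0.3257  0.05  ]
bottle base S [ 0.5084 -0.3154  0.004 ]
drop [ 0.4775 -0.2281  0.08  ]
drop [ 0.3974 -0.2416  0.08  ]
drop [ 0.4088 -0.3204  0.08  ]
beaker [0.4191 0.0195 0.    ] [0.414  0.0114 0.085 ]
```

```bash
cat >> h.py <<'E'
def plan(p,ang=None):
    """tool-axes shift (cm) and twist (deg) to TCP p, tool y at world angle ang(rad) mod pi"""
    from scipy.spatial.transform import Rotation as R
    s=get_state(); q=s['orientation']; r=R.from_quat([q[1],q[2],q[3],q[0]]).as_matrix()
    d=r.T@(np.array(p)-s['tcp_pos'])*100; a=np.arctan2(r[1,1],r[0,1])
    t=None if ang is None else np.degrees((a-ang+np.pi/2)%np.pi-np.pi/2)
    print('t',round(s['clock'],2),'tcp',np.round(s['tcp_pos'],4),'ang',round(np.degrees(a),2),'tilt',np.round(np.degrees(np.arccos(-r[2,2])),2),'F',np.round(s['wrist_force'],1),'gap',round(s['finger_gap'],4),'q6',round(s['joint_pos'][5],2),'-> delta',np.round(d,2),'twist',t)
E
python3 - <<'E'
from h import *
plan([.42,.271,.20],.025)
for u,v in[(94.5,125),(337.5,123.5)]: print(at_z('top',(u,v),.112))
for u,v in[(82.2,116.3),(344,117)]: print(at_z('top',(u,v),.19))
E
```

```text
t 1.2 tcp [0.1627 0.5516 0.2313] ang 73.57 tilt 0.01 F [-0.9  0.1  0. ] gap 0.0855 q6 1.43 -> delta [-32.62 -19.63   3.13] twist 72.13609055365752
[0.6752142  0.35376026 0.112     ]
[ 0.67022629 -0.31944066  0.112     ]
[0.67875913 0.35311199 0.19      ]
[ 0.66775571 -0.3210614   0.19      ]
```

Call:
play_rows:
  moves:
    - {"claw": 8.5,"delta_pos": [-16,-10,0],"twist": 36}
    - {"claw": 6,"delta_pos": [-32.6,-19.6,2],"twist": 72.1}
    - {"claw": 6,"delta_pos": [-32.6,-19.6,3],"twist": 72.1}
    - {"claw": 6,"delta_pos": [-32.6,-19.6,3],"twist": 72.1}
    - {"claw": 6,"delta_pos": [-32.6,-19.6,3],"twist": 72.1}
    - {"claw": 6,"delta_pos": [-32.6,-19.6,3],"twist": 72.1}
    - {"claw": 6,"delta_pos": [-32.6,-19.6,3],"twist": 72.1}
    - {"claw": 6,"delta_pos": [-32.6,-19.6,3],"twist": 72.1}
    - {"claw": 6,"delta_pos": [-32.6,-19.6,3],"twist": 72.1}
    - {"claw": 6,"delta_pos": [-32.6,-19.6,3],"twist": 72.1}

```text
clock: 2.45
tcp_pos: [0.4193, 0.2721, 0.2015]
orientation: [-0.0, 0.697, 0.717, 0.0]
wrist_force: [0.6, 0.4, -0.1]
finger_gap: 0.0602
```

Run:
```python
from h import *
plan([.42,.271,.082],.025)
i=imaging.camera_info('wrist'); print(i)
im=shot('wrist','w1')
# overlay expected tab top corners and rim corners
c,s=np.cos(.025),np.sin(.025); M=np.array([.476,.2725])
W=lambda x,y,z:[M[0]+c*x-s*y,M[1]+s*x+c*y,z]
pts=[W(-.0615,-.025,.118),W(-.0615,.025,.118),W(-.0495,-.025,.118),W(-.0495,.025,.118),W(-.0575,.055,.09),W(.0575,.055,.09),W(.0575,-.055,.09),W(-.0575,-.055,.09)]
for p in proj('wrist',pts,i): cv2.circle(im,tuple(int(round(v)) for v in p),2,(0,255,255),-1)
R=[.6785,.24,.19]
for y in(.125,.34):
  for x in(-.004,.004):
    p=proj('wrist',[.677-.0074*-y+x,.0145+y,.19],i)[0]; print(p); cv2.circle(im,tuple(int(round(v)) for v in p),2,(0,0,255),-1)
cv2.imwrite('pics/w1.png',cv2.resize(im,None,fx=1.55,fy=1.55,interpolation=2))
```

```text
t 2.45 tcp [0.4193 0.2721 0.2015] ang 1.64 tilt 0.02 F [ 0.6  0.4 -0.1] gap 0.0602 q6 1.96 -> delta [-0.12  0.06 11.95] twist 0.2079585466269505
{'fx': 297.3186396354542, 'fy': 297.3186396354542, 'cx': 256.08039454018774, 'cy': 188.87959903485105, 'world_to_cam': array([[ 9.99587280e-01,  2.87154498e-02,  8.32005100e-04,
        -4.25821505e-01],
       [ 2.73129444e-02, -9.58944623e-01,  2.82275066e-01,
         2.21945498e-01],
       [ 8.90350229e-03, -2.82135841e-01, -9.59333151e-01,
         4.23763635e-01],
       [ 0.00000000e+00,  0.00000000e+00,  0.00000000e+00,
         1.00000000e+00]])}
[497.46763851 342.35083392]
[502.16622502 340.73258011]
[566.71064369 133.96809255]
[570.59951952 135.19784281]
```

View pics/w1.png

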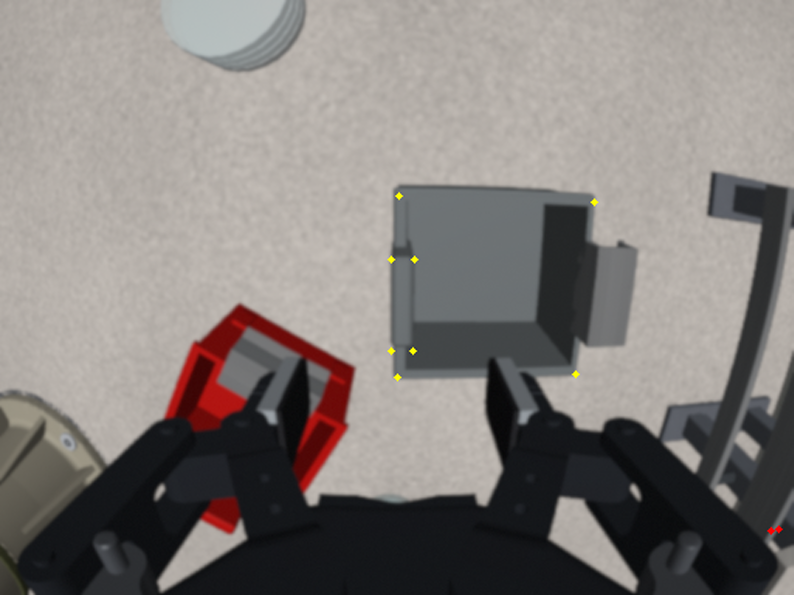

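Call:
play_rows:
  moves:
    - {"claw": 4,"delta_pos": [0.1,0.1,3],"twist": 0.2}
    - {"claw": 4,"delta_pos": [0.1,0.1,6],"twist": 0.2}
    - {"claw": 4,"delta_pos": [0.1,0.1,9],"twist": 0.2}
    - {"claw": 4,"delta_pos": [0.1,0.1,11],"twist": 0.2}
    - {"claw": 4,"delta_pos": [0.1,0.1,11.8],"twist": 0.2}
    - {"claw": 4,"delta_pos": [0.1,0.1,11.8],"twist": 0.2}
    - {"claw": 0.8,"delta_pos": [0.1,0.1,11.8],"twist": 0.2}
    - {"claw": 0.8,"delta_pos": [0.1,0.1,11.8],"twist": 0.2}
    - {"claw": 0.8,"delta_pos": [0.1,0.1,11.8],"twist": 0.2}
    - {"claw": 0.8,"delta_pos": [0.1,0.1,11.8],"twist": 0.2}
    - {"claw": 0.8,"delta_pos": [0.1,0.1,11.8],"twist": 0.2}
  force: 80

```text
clock: 3.88
tcp_pos: [0.4218, 0.2728, 0.0845]
orientation: [0.0, 0.699, 0.715, 0.001]
wrist_force: [-0.6, 0.5, 6.4]
finger_gap: 0.0111
```

Run:
```python
from h import *
plan([.42,.271,.082],.025)
```

```text
t 3.88 tcp [0.4218 0.2728 0.0845] ang 1.27 tilt 0.14 F [-0.6  0.5  6.4] gap 0.0111 q6 1.96 -> delta [-0.18 -0.18  0.25] twist -0.1608271965658649
```

Call:
play_rows:
  moves:
    - {"claw": 0.8,"delta_pos": [0,0,-1],"twist": 0}
    - {"claw": 0.8,"delta_pos": [0,0,-3],"twist": 0}
    - {"claw": 0.8,"delta_pos": [0,0,-6],"twist": 0}
    - {"claw": 0.8,"delta_pos": [0,0,-9.5],"twist": 0.5}
    - {"claw": 0.8,"delta_pos": [0,0,-12.5],"twist": 1}
    - {"claw": 0.8,"delta_pos": [0,0,-14.5],"twist": 1.7}
    - {"claw": 0.8,"delta_pos": [0,0,-15],"twist": 1.7}
    - {"claw": 0.8,"delta_pos": [-1,1,-15],"twist": 1.7}
    - {"claw": 0.8,"delta_pos": [-2,3,-15],"twist": 1.7}
    - {"claw": 0.8,"delta_pos": [-3.3,5,-15],"twist": 1.7}
    - {"claw": 0.8,"delta_pos": [-3.5,6,-15],"twist": 1.7}
    - {"claw": 0.8,"delta_pos": [-3.5,6,-15],"twist": 1.7}

```text
clock: 5.38
tcp_pos: [0.4826, 0.2381, 0.2327]
orientation: [-0.0, 0.71, 0.704, -0.0]
wrist_force: [0.0, 0.1, -3.7]
finger_gap: 0.011
```

Run:
```python
from h import *
plan([.557,.24,.235],-.0074)
im=imaging.read_camera('wrist')[:,:,::-1];sc=imaging.read_camera('scene')[:,:,::-1]
a=cv2.resize(im,None,fx=1,fy=1); b=cv2.resize(sc[130:320,270:490],None,fx=1.9,fy=1.9,interpolation=2)
b=cv2.resize(b,(int(b.shape[1]*384/b.shape[0]),384))
o=np.hstack([a[:,180:],b]); o=cv2.resize(o,(min(o.shape[1],800),int(o.shape[0]*min(1,800/o.shape[1]))))
cv2.imwrite('pics/g1.png',o)
```

```text
t 5.38 tcp [0.4826 0.2381 0.2327] ang -0.53 tilt 0.05 F [ 0.   0.1 -3.7] gap 0.011 q6 1.89 -> delta [ 0.25  7.43 -0.24] twist -0.10428884669578235
```

View pics/g1.png

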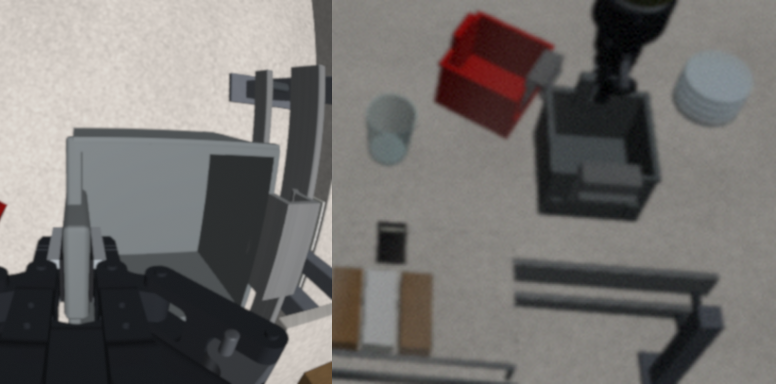

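```bash
cat > fit.py <<'E'
from h import *
from scipy.optimize import least_squares
from scipy.spatial.transform import Rotation as R
def fit(obs,x0):
    # obs: (cam,local pt rel bin underside-centre,uv)
    inf={c:imaging.camera_info(c) for c in {o[0] for o in obs}}
    def f(p):
        r=R.from_euler('ZY',[p[3],p[4]]).as_matrix()
        return np.concatenate([(proj(c,r@np.array(l)+p[:3],inf[c])[0]-uv) for c,l,uv in obs]+[[p[4]*20]])
    s=least_squares(f,x0,loss='soft_l1'); print(np.round(s.x,4),'res',np.round(s.fun,1)); return s.x
def hook(p):
    r=R.from_euler('ZY',[p[3],p[4]]).as_matrix(); return p[:3]+r@[.0665,0,.105]
E
python3 - <<'E'
from fit import *
S=lambda u,v:(270+(u-332)/2.02,130+v/2.02)
H=.0575;Y=.055
obs=[('wrist',(-H,Y,.09),(249,138)),('wrist',(H,Y,.09),(458,146)),('wrist',(.0785,.03,.109),(502,200)),
('scene',(H,Y,.09),S(658,180)),('scene',(-H,Y,.09),S(645,93)),('scene',(.0785,.03,.109),S(642,189)),('scene',(.0785,-.03,.109),S(581,185)),('scene',(-H,-Y,.09),S(547,85))]
p=fit(obs,[.537,.238,.15,-.007,0]); print('hook',hook(p))
E
```

```text
[ 0.5367  0.2391  0.145  -0.0082 -0.0122] res [ 3.1  0.5 -0.1  0.9 -5.4 -0.5  1.2 -1.2  1.4 -0.3  0.8 -3.1  1.9 -3.3
  1.1  0.3 -0.2]
hook [0.60191252 0.23855545 0.2507909 ]
```

Call:
play_rows:
  moves:
    - {"claw": 0.8,"delta_pos": [0.1,1,0],"twist": 0}
    - {"claw": 0.8,"delta_pos": [0.1,3,0],"twist": 0}
    - {"claw": 0.8,"delta_pos": [0.1,5,0],"twist": 0}
    - {"claw": 0.8,"delta_pos": [0.1,6.8,0],"twist": 0}
    - {"claw": 0.8,"delta_pos": [0.1,7.5,0],"twist": 0}
    - {"claw": 0.8,"delta_pos": [0.1,7.5,1],"twist": 0}
    - {"claw": 0.8,"delta_pos": [0.1,7.5,2],"twist": 0}
    - {"claw": 0.8,"delta_pos": [0.1,7.5,2.5],"twist": 0}
    - {"claw": 0.8,"delta_pos": [0.1,7.5,2.5],"twist": 0}
    - {"claw": 0.8,"delta_pos": [0.1,7.5,2.5],"twist": 0}

```text
clock: 6.72
tcp_pos: [0.5567, 0.2392, 0.2087]
orientation: [0.0, 0.71, 0.704, 0.0]
wrist_force: [-0.8, 0.6, -2.8]
finger_gap: 0.0109
```

Run:
```python
from h import *
plan([.557,.24,.235],-.0074)
def c(im,x,y,w,h,k):
    o=cv2.resize(im[y:y+h,x:x+w],None,fx=k,fy=k,interpolation=2)
    for i in range(0,w,10): cv2.line(o,(int(i*k),0),(int(i*k),6),(0,255,255),1)
    for j in range(0,h,10): cv2.line(o,(0,int(j*k)),(6,int(j*k)),(0,255,255),1)
    return o
w=imaging.read_camera('wrist')[:,:,::-1];s=imaging.read_camera('scene')[:,:,::-1];t=imaging.read_camera('top')[:,:,::-1]
o=np.hstack([c(w,372,70,140,200,3),np.vstack([c(s,355,190,95,75,4),c(t,75,95,95,75,4)])])
print(o.shape); cv2.imwrite('pics/g2.png',o)
```

```text
t 6.72 tcp [0.5567 0.2392 0.2087] ang -0.43 tilt 0.03 F [-0.8  0.6 -2.8] gap 0.0109 q6 1.85 -> delta [ 0.08  0.04 -2.63] twist -0.0012374801731423071
(600, 800, 3)
```

View pics/g2.png

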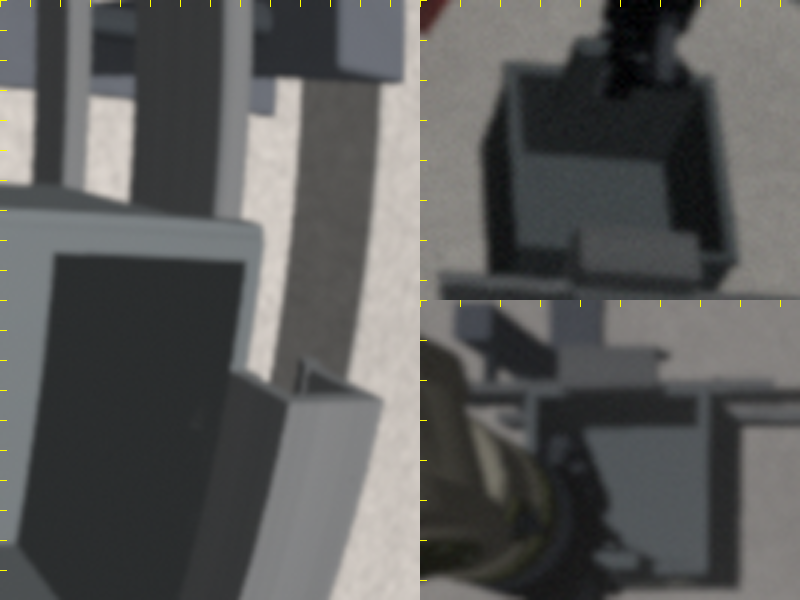

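Run:
```python
from fit import *
H=.0575;Y=.055
S=lambda u,v:(355+(u-420)/4,190+v/4); T=lambda u,v:(75+(u-420)/4,95+(v-300)/4); W=lambda u,v:(372+u/3,70+v/3)
obs=[('wrist',(H,Y,.09),W(262,225)),('wrist',(.0785,.03,.109),W(383,402)),
('scene',(H,Y,.09),S(735,262)),('scene',(-H,Y,.09),S(713,78)),('scene',(-H,-Y,.09),S(508,66)),('scene',(.0785,.03,.109),S(700,279)),('scene',(.0785,-.03,.109),S(583,277)),
('top',(H,Y,.09),T(526,393)),('top',(H,-Y,.09),T(710,392)),('top',(-H,-Y,.09),T(712,575)),('top',(.0785,.03,.109),T(558,347)),('top',(.0785,-.03,.109),T(662,347))]
p=fit(obs,[.614,.24,.125,-.007,0]); print('hook',hook(p))
for u in(222,248): print('railW',at_z('wrist',W(u,120),.19))
for u in(216,240): print('railW',at_z('wrist',W(u,195),.19))
print('rail T',at_z('top',T(750,384),.19),at_z('top',T(500,386),.19))
print('rail S back',at_z('scene',S(445,274),.19))
```

```text
[ 0.614   0.2387  0.1206 -0.0121 -0.0136] res [ 0.4  4.1 -1.9 -2.6 -0.1 -0.2 -0.9  0.4  0.4 -0.4  0.1 -0.9 -0.5 -2.9
  0.8 -1.5 -1.5 -1.3 -2.8 -1.7  0.1 -0.3 -1.6 -0.3 -0.3]
hook [0.6790837  0.23787098 0.22648505]
railW [0.67404545 0.31426726 0.19      ]
railW [0.68130302 0.31498499 0.19      ]
railW [0.67376415 0.29841473 0.19      ]
railW [0.68048146 0.2988495  0.19      ]
rail T [0.67691729 0.15965033 0.19      ] [0.67778795 0.32024065 0.19      ]
rail S back [0.6794338  0.14629231 0.19      ]
```

Call:
play_rows:
  moves:
    - {"claw": 0.8,"delta_pos": [0,-0.1,0.5],"twist": 0}
    - {"claw": 0.8,"delta_pos": [0,-0.1,1.2],"twist": 0}
    - {"claw": 0.8,"delta_pos": [0,-0.1,1.9],"twist": 0}
    - {"claw": 0.8,"delta_pos": [0,-0.1,2.5],"twist": 0}
    - {"claw": 0.8,"delta_pos": [0,-0.1,3.0],"twist": 0}
    - {"claw": 0.8,"delta_pos": [0,-0.1,3.2],"twist": 0}
    - {"claw": 0.8,"delta_pos": [0,-0.1,3.2],"twist": 0}

```text
clock: 7.75
tcp_pos: [0.5556, 0.2391, 0.1762]
orientation: [-0.0, 0.71, 0.704, -0.0]
wrist_force: [1.2, -0.6, -3.5]
finger_gap: 0.0109
```

Call:
play_rows:
  moves:
    - {"claw": 0.8,"delta_pos": [0,0,0.2],"twist": 0}
    - {"claw": 0.8,"delta_pos": [0,0,0.4],"twist": 0}
    - {"claw": 0.8,"delta_pos": [0,0,0.55],"twist": 0}
    - {"claw": 0.8,"delta_pos": [0,0,0.55],"twist": 0}
    - {"claw": 0.8,"delta_pos": [0,0,0.55],"twist": 0}

```text
clock: 8.38
tcp_pos: [0.5557, 0.2392, 0.1709]
orientation: [0.0, 0.71, 0.704, 0.0]
wrist_force: [-0.7, 0.5, -3.7]
finger_gap: 0.0112
```

Run:
```python
from h import *
plan([.5556,.24,.1695],-.0074)
def c(im,x,y,w,h,k):
    return cv2.resize(im[y:y+h,x:x+w],None,fx=k,fy=k,interpolation=2)
w=imaging.read_camera('wrist')[:,:,::-1];s=imaging.read_camera('scene')[:,:,::-1];t=imaging.read_camera('top')[:,:,::-1]
o=np.hstack([c(w,372,70,140,200,3),np.vstack([c(s,355,200,95,75,4),c(t,75,95,95,75,4)])])
cv2.imwrite('pics/g3.png',o)
```

```text
t 8.38 tcp [0.5557 0.2392 0.1709] ang -0.43 tilt 0.01 F [-0.7  0.5 -3.7] gap 0.0112 q6 1.85 -> delta [ 0.08 -0.01  0.14] twist -0.0061607713252913
```

View pics/g3.png

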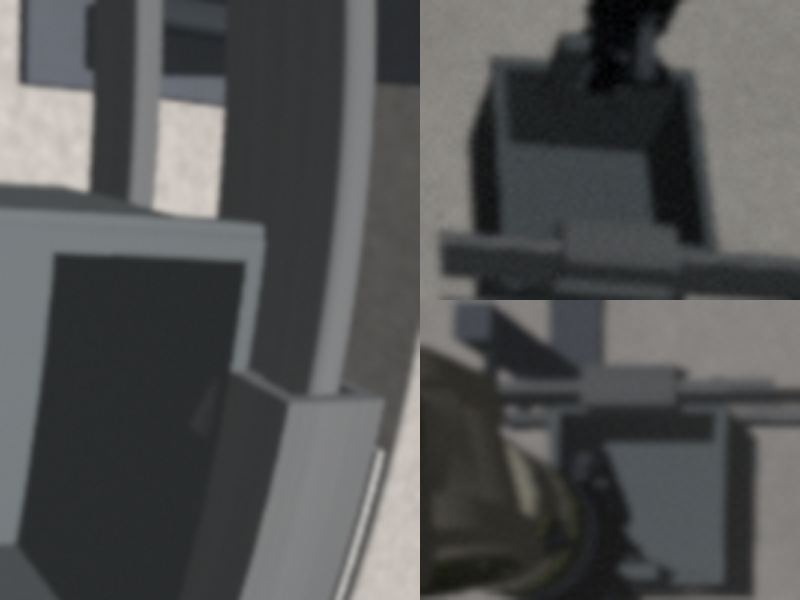

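Call:
play_rows:
  moves:
    - {"claw": 0.8,"delta_pos": [0,0,0.1],"twist": 0}
    - {"claw": 0.8,"delta_pos": [-0.5,0,0.1],"twist": 0}
    - {"claw": 0.8,"delta_pos": [-2,0,0.1],"twist": 0}
    - {"claw": 0.8,"delta_pos": [-4.5,0,0.1],"twist": 0}
    - {"claw": 0.8,"delta_pos": [-7,0,0.1],"twist": 0}
    - {"claw": 0.8,"delta_pos": [-9.5,0,0.1],"twist": 0}
    - {"claw": 0.8,"delta_pos": [-11,0,0.1],"twist": 0}
    - {"claw": 0.8,"delta_pos": [-11,0,0.1],"twist": 0}

```text
clock: 9.52
tcp_pos: [0.5549, 0.1278, 0.1699]
orientation: [0.0, 0.711, 0.704, 0.0]
wrist_force: [0.6, 0.5, -3.5]
finger_gap: 0.0112
```

Run:
```python
from h import *
plan([.554,.013,.1695],-.0074)
```

```text
t 9.53 tcp [0.5549 0.1278 0.1699] ang -0.56 tilt 0.01 F [ 0.6  0.5 -3.5] gap 0.0112 q6 1.67 -> delta [-11.49   0.03   0.04] twist -0.13714020354670145
```

Call:
play_rows:
  moves:
    - {"claw": 0.8,"delta_pos": [-1,0,0],"twist": 0}
    - {"claw": 0.8,"delta_pos": [-3,0,0],"twist": 0}
    - {"claw": 0.8,"delta_pos": [-5.5,0,0],"twist": 0}
    - {"claw": 0.8,"delta_pos": [-8,0,0],"twist": 0}
    - {"claw": 0.8,"delta_pos": [-10,0,0],"twist": 0}
    - {"claw": 0.8,"delta_pos": [-11.3,0,0],"twist": 0}
    - {"claw": 0.8,"delta_pos": [-11.5,0,0],"twist": 0}
    - {"claw": 0.8,"delta_pos": [-11.5,0,0],"twist": 0}

```text
clock: 10.52
tcp_pos: [0.554, 0.0143, 0.1698]
orientation: [-0.0, 0.71, 0.704, 0.0]
wrist_force: [-0.3, 0.4, -3.5]
finger_gap: 0.0111
```

Run:
```python
from h import *
plan([.554,.013,.1695],-.0074)
def c(im,x,y,w,h,k):
    o=cv2.resize(im[y:y+h,x:x+w],None,fx=k,fy=k,interpolation=2)
    for i in range(0,w,10): cv2.line(o,(int(i*k),0),(int(i*k),6),(0,255,255),1)
    for j in range(0,h,10): cv2.line(o,(0,int(j*k)),(6,int(j*k)),(0,255,255),1)
    return o
w=imaging.read_camera('wrist')[:,:,::-1];t=imaging.read_camera('top')[:,:,::-1]
o=np.hstack([c(w,300,70,212,300,2)[:600],c(t,165,90,90,75,4)[:, :360].copy() if 0 else cv2.copyMakeBorder(c(t,165,90,90,75,4),0,300,0,0,cv2.BORDER_CONSTANT)])
print(o.shape);cv2.imwrite('pics/g4.png',o)
```

```text
t 10.53 tcp [0.554  0.0143 0.1698] ang -0.43 tilt 0.02 F [-0.3  0.4 -3.5] gap 0.0111 q6 1.46 -> delta [-0.13  0.    0.03] twist -0.006786662133853738
(600, 784, 3)
```

View pics/g4.png

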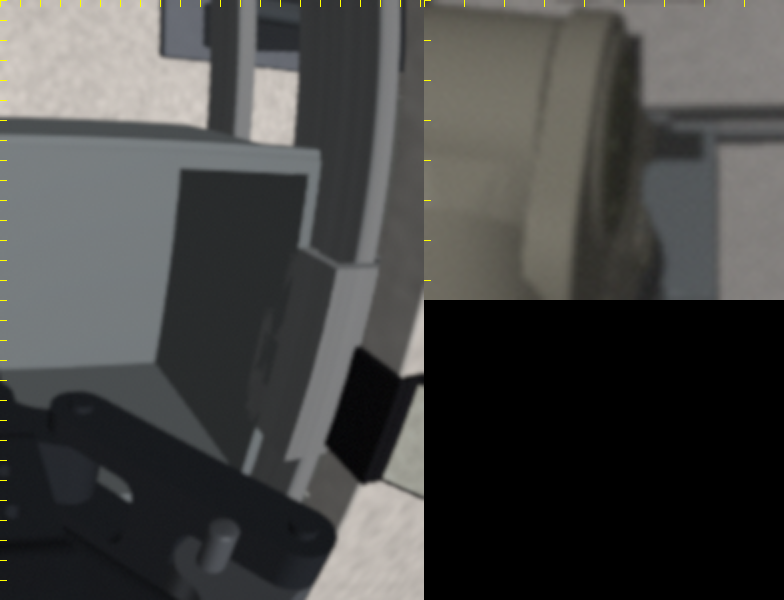

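Run:
```python
from h import *
W=lambda u,v:(300+u/2,70+v/2)
for n,uv,z in[('hookL',(340,265),.194),('hookL back',(378,264),.194),('hookR',(288,460),.194),('clipTL',(400,378),.251),('clipTR',(362,483),.251),('clipBL',(360,347),.206),('clipBR',(328,445),.206)]:
    print(n,at_z('wrist',W(*uv),z))
```

```text
hookL [0.66306314 0.0442355  0.194     ]
hookL back [0.67815885 0.04408842 0.194     ]
hookR [ 0.66349268 -0.0169175   0.194     ]
clipTL [0.63082165 0.04516442 0.251     ]
clipTR [0.631239   0.02388417 0.251     ]
clipBL [0.66624062 0.02619024 0.206     ]
clipBR [ 0.66591969 -0.00386007  0.206     ]
```

Call:
play_rows:
  moves:
    - {"claw": 1.6,"delta_pos": [0,0,0.1],"twist": 0}
    - {"claw": 2.2,"delta_pos": [0,0,0.1],"twist": 0}
    - {"claw": 3,"delta_pos": [0,0,0.1],"twist": 0}
    - {"claw": 4,"delta_pos": [0,0,0.1],"twist": 0}
    - {"claw": 4,"delta_pos": [0,0,0.1],"twist": 0}
    - {"claw": 4,"delta_pos": [0,0,-0.5],"twist": 0}
    - {"claw": 4,"delta_pos": [0,0,-2],"twist": 0}
    - {"claw": 4,"delta_pos": [0,0,-5],"twist": 0}
    - {"claw": 4,"delta_pos": [0,0,-9],"twist": 0}
    - {"claw": 4,"delta_pos": [0,0,-11],"twist": 0}

```text
clock: 11.88
tcp_pos: [0.5549, 0.014, 0.2835]
orientation: [0.002, 0.71, 0.704, 0.001]
wrist_force: [0.1, 1.4, -0.3]
finger_gap: 0.04
```

Run:
```python
from h import *
plan([.49,-.317,.23],.7)
w=imaging.read_camera('wrist')[:,:,::-1]
cv2.imwrite('pics/g5.png',w[:,:].copy())
for q in('bottle_mid','dropper1_mid','bin_mid'):
  print(q,[(np.round(d['extent']).tolist(),round(d['conf'],2)) for d in spotter.spot_in('wrist',q)[:4]])
```

```text
t 11.88 tcp [0.5549 0.014  0.2835] ang -0.43 tilt 0.26 F [ 0.1  1.4 -0.3] gap 0.04 q6 1.46 -> delta [-33.15  -6.26   5.34] twist -40.54031264094426
bottle_mid []
dropper1_mid [([210.0, 287.0, 223.0, 320.0], 0.88), ([246.0, 119.0, 393.0, 240.0], 0.37)]
bin_mid [([22.0, 0.0, 137.0, 124.0], 0.85), ([244.0, 119.0, 392.0, 244.0], 0.69)]
```

View pics/g5.png

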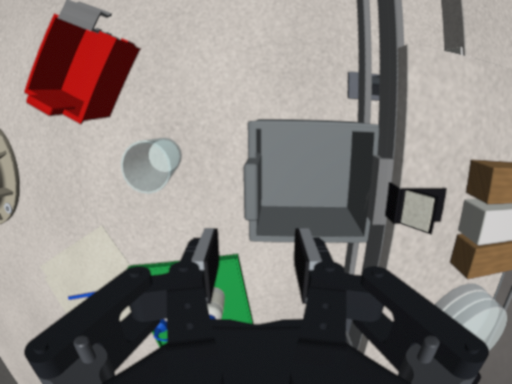

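Call:
play_rows:
  moves:
    - {"claw": 5.5,"delta_pos": [-5,-1,0],"twist": 0}
    - {"claw": 5.5,"delta_pos": [-11,-2,0],"twist": 10}
    - {"claw": 5.5,"delta_pos": [-17,-3,1],"twist": 20}
    - {"claw": 5.5,"delta_pos": [-23,-4.5,2],"twist": 30}
    - {"claw": 5.5,"delta_pos": [-29,-5.5,3.5],"twist": 38.6}
    - {"claw": 5.5,"delta_pos": [-33,-6.3,5.3],"twist": 38.6}
    - {"claw": 5.5,"delta_pos": [-33,-6.3,5.3],"twist": 38.6}
    - {"claw": 5.5,"delta_pos": [-33,-6.3,5.3],"twist": 38.6}
    - {"claw": 5.5,"delta_pos": [-33,-6.3,5.3],"twist": 38.6}

```text
clock: 13.2
tcp_pos: [0.4889, -0.3142, 0.2271]
orientation: [-0.0, 0.902, 0.431, 0.0]
wrist_force: [0.2, 0.1, -0.3]
finger_gap: 0.0553
```

Run:
```python
from h import *
plan([.49,-.315,.06],-.68)
i=imaging.camera_info('wrist'); w=shot('wrist','w6raw')
for p in proj('wrist',[[.49,-.315,.094],[.49,-.315,.004]],i): print(p); cv2.circle(w,tuple(int(round(v)) for v in p),3,(0,0,255),-1)
cv2.imwrite('pics/g6.png',cv2.resize(w,None,fx=1.5,fy=1.5))
for c in('wrist',):
  for q in('bottle_mid','dropper1_mid'):
    print(q,[(np.round(d['extent']).tolist(),round(d['conf'],2)) for d in spotter.spot_in(c,q)[:4]])
```

```text
t 13.2 tcp [ 0.4889 -0.3142  0.2271] ang -38.94 tilt 0.02 F [ 0.2  0.1 -0.3] gap 0.0553 q6 1.54 -> delta [ 0.    0.14 16.71] twist 0.024711121831783922
[258.98120397 179.18527051]
[258.30734709 161.17894889]
bottle_mid [([392.0, 185.0, 446.0, 236.0], 0.78), ([245.0, 148.0, 282.0, 193.0], 0.67)]
dropper1_mid [([174.0, 97.0, 220.0, 134.0], 0.58)]
```

View pics/g6.png

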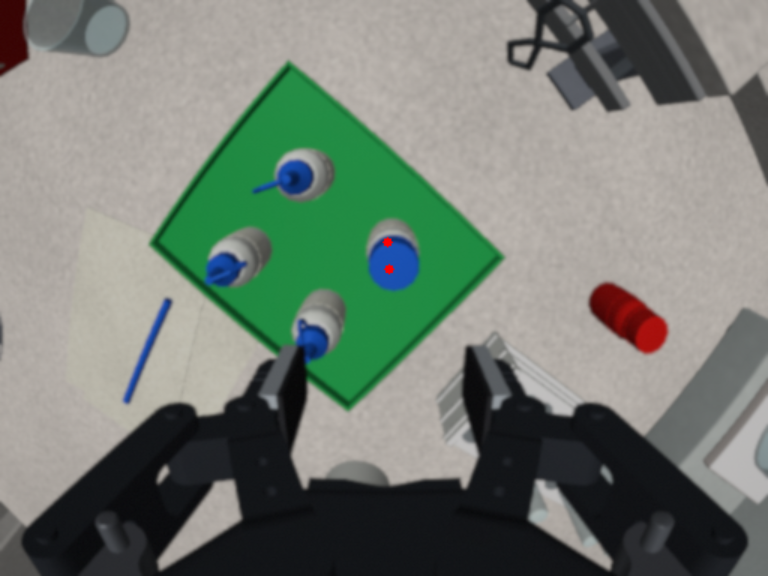

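The wrist view confirms the target: the plain cap is at display (394,262), the other three have nozzles, and the red look-alike is at (630,315). I'll work out its position.

Run:
```python
from h import *
w=cv2.imread('pics/w6raw.png'); h=cv2.cvtColor(w,cv2.COLOR_BGR2HSV)
m=cv2.inRange(h,(105,130,60),(125,255,255)); m[:140]=0;m[200:]=0;m[:,:235]=0;m[:,290:]=0
ys,xs=np.where(m); c=(xs.min()+xs.max())/2,(ys.min()+ys.max())/2; print(c,xs.max()-xs.min(),ys.max()-ys.min())
i=imaging.camera_info('wrist')
for z in(.094,.088,.08): print(at_z('wrist',c,z,i))
p=at_z('wrist',c,.09,i); plan([p[0],p[1],.062],-.68)
```

```text
(np.float64(262.0), np.float64(175.0)) 32 34
[ 0.49503937 -0.31394916  0.094     ]
[ 0.4942179  -0.31516869  0.088     ]
[ 0.49312261 -0.31679473  0.08      ]
t 13.35 tcp [ 0.489  -0.3144  0.2273] ang -38.93 tilt 0.05 F [0.6 0.1 0. ] gap 0.0551 q6 1.54 -> delta [ 0.31  0.43 16.53] twist 0.029707589602789353
```

Call:
play_rows:
  moves:
    - {"claw": 5.5,"delta_pos": [0.3,0.4,3],"twist": 0}
    - {"claw": 5.5,"delta_pos": [0.3,0.4,7],"twist": 0}
    - {"claw": 5.5,"delta_pos": [0.3,0.4,11],"twist": 0}
    - {"claw": 5.5,"delta_pos": [0.3,0.4,14.5],"twist": 0}
    - {"claw": 5.5,"delta_pos": [0.3,0.4,16.3],"twist": 0}
    - {"claw": 5.5,"delta_pos": [0.3,0.4,16.6],"twist": 0}
    - {"claw": 4,"delta_pos": [0.3,0.4,16.6],"twist": 0}
    - {"claw": 2.8,"delta_pos": [0.3,0.4,16.6],"twist": 0}
    - {"claw": 2.8,"delta_pos": [0.3,0.4,16.6],"twist": 0}
    - {"claw": 2.8,"delta_pos": [0.3,0.4,16.6],"twist": 0}
    - {"claw": 2.8,"delta_pos": [0.3,0.4,16.6],"twist": 0}
  force: 30

```text
clock: 14.72
tcp_pos: [0.4944, -0.3162, 0.0621]
orientation: [0.001, 0.903, 0.43, 0.001]
wrist_force: [0.5, 0.4, 6.0]
finger_gap: 0.0322
```

Call:
play_rows:
  moves:
    - {"claw": 2.8,"delta_pos": [0,0,-2],"twist": 0}
    - {"claw": 2.8,"delta_pos": [0,0,-6],"twist": 0}
    - {"claw": 2.8,"delta_pos": [0,0,-11],"twist": 0}
    - {"claw": 2.8,"delta_pos": [0,0,-16],"twist": -8}
    - {"claw": 2.8,"delta_pos": [0,0,-21],"twist": -17}
    - {"claw": 2.8,"delta_pos": [0,0,-24],"twist": -26}
    - {"claw": 2.8,"delta_pos": [0,0,-25],"twist": -35}
    - {"claw": 2.8,"delta_pos": [0,0,-25],"twist": -44}
    - {"claw": 2.8,"delta_pos": [0,0,-25],"twist": -53}
    - {"claw": 2.8,"delta_pos": [0,0,-25],"twist": -62}
    - {"claw": 2.8,"delta_pos": [0,0,-25],"twist": -65}
    - {"claw": 2.8,"delta_pos": [0,0,-25],"twist": -65}

```text
clock: 16.23
tcp_pos: [0.4932, -0.3155, 0.3106]
orientation: [-0.0, 0.53, 0.848, 0.0]
wrist_force: [-0.4, -0.7, -1.1]
finger_gap: 0.0322
```

Run:
```python
from h import *
plan([.602,.0125,.31],np.pi/2)
```

```text
t 16.23 tcp [ 0.4932 -0.3155  0.3106] ang 25.92 tilt 0.04 F [-0.4 -0.7 -1.1] gap 0.0322 q6 0.41 -> delta [24.74 24.12  0.07] twist -64.07508695198077
```

Call:
play_rows:
  moves:
    - {"claw": 2.8,"delta_pos": [2,2,0],"twist": -8}
    - {"claw": 2.8,"delta_pos": [5,5,0],"twist": -16}
    - {"claw": 2.8,"delta_pos": [8,8,0],"twist": -24}
    - {"claw": 2.8,"delta_pos": [11,11,0],"twist": -32}
    - {"claw": 2.8,"delta_pos": [14,14,0],"twist": -40}
    - {"claw": 2.8,"delta_pos": [17,17,0],"twist": -48}
    - {"claw": 2.8,"delta_pos": [20,20,0],"twist": -56}
    - {"claw": 2.8,"delta_pos": [23,22.4,0],"twist": -62}
    - {"claw": 2.8,"delta_pos": [24.7,24.1,0],"twist": -64}
    - {"claw": 2.8,"delta_pos": [24.7,24.1,0],"twist": -64}
    - {"claw": 2.8,"delta_pos": [24.7,24.1,0],"twist": -64}

```text
clock: 17.6
tcp_pos: [0.6017, 0.0116, 0.3106]
orientation: [-0.0, 0.001, 1.0, -0.0]
wrist_force: [0.0, -0.2, -0.4]
finger_gap: 0.0324
```

Run:
```python
from h import *
plan([.602,.0125,.178],np.pi/2)
i=imaging.camera_info('wrist'); w=imaging.read_camera('wrist')[:,:,::-1].copy()
s=imaging.read_camera('scene')[:,:,::-1]
for P in([.602,.0125,.169],[.602,.0125,.09]):
  p=proj('wrist',P,i)[0]; print(p)
  if 0<p[0]<512 and 0<p[1]<384: cv2.circle(w,tuple(int(round(v)) for v in p),3,(0,0,255),-1)
b=cv2.resize(s[130:300,220:360],None,fx=2,fy=2,interpolation=2); b=cv2.copyMakeBorder(b,0,384-b.shape[0],0,0,cv2.BORDER_CONSTANT)
cv2.imwrite('pics/g7.png',np.hstack([w,b])); print(np.hstack([w,b]).shape)
```

```text
t 17.6 tcp [0.6017 0.0116 0.3106] ang 89.91 tilt 0.03 F [ 0.  -0.2 -0.4] gap 0.0324 q6 -0.11 -> delta [-0.03  0.09 13.26] twist -0.08989568864022586
[256.28044885 178.74140041]
[256.18934305 162.85007946]
(384, 792, 3)
```

View pics/g7.png

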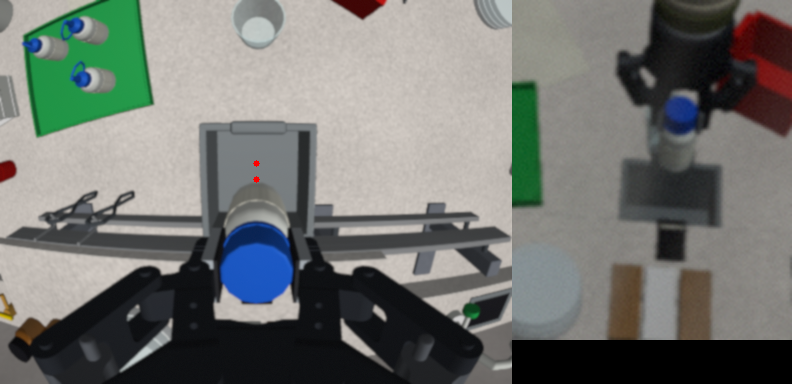

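Call:
play_rows:
  moves:
    - {"claw": 2.8,"delta_pos": [0,0.1,3],"twist": 0}
    - {"claw": 2.8,"delta_pos": [0,0.1,7],"twist": 0}
    - {"claw": 2.8,"delta_pos": [0,0.1,10.5],"twist": 0}
    - {"claw": 2.8,"delta_pos": [0,0.1,12.7],"twist": 0}
    - {"claw": 2.8,"delta_pos": [0,0.1,13.4],"twist": 0}
    - {"claw": 2.8,"delta_pos": [0,0.1,13.4],"twist": 0}
    - {"claw": 5.2,"delta_pos": [0,0.1,13.4],"twist": 0}
    - {"claw": 5.2,"delta_pos": [0,0.1,13.4],"twist": 0}
    - {"claw": 5.2,"delta_pos": [0,0.1,13.4],"twist": 0}
    - {"claw": 5.2,"delta_pos": [0,0.1,13.4],"twist": 0}

```text
clock: 18.95
tcp_pos: [0.6021, 0.0131, 0.1771]
orientation: [0.0, 0.0, 1.0, 0.0]
wrist_force: [0.4, 0.4, 0.3]
finger_gap: 0.052
```

Call:
play_rows:
  moves:
    - {"claw": 5.2,"delta_pos": [0,0,-2],"twist": 0}
    - {"claw": 5.2,"delta_pos": [0,0,-5],"twist": 0}
    - {"claw": 5.2,"delta_pos": [0,0,-9],"twist": 0}
    - {"claw": 5.2,"delta_pos": [0,0,-13],"twist": 0}
    - {"claw": 5.2,"delta_pos": [3,0,-14],"twist": 0}
    - {"claw": 5.2,"delta_pos": [8,0,-14],"twist": 0}
    - {"claw": 5.2,"delta_pos": [12,0,-14],"twist": 0}
    - {"claw": 5.2,"delta_pos": [14,0,-14],"twist": 0}
    - {"claw": 5.2,"delta_pos": [14,0,-14],"twist": 0}

```text
clock: 20.08
tcp_pos: [0.461, 0.0133, 0.3176]
orientation: [0.001, 0.0, 1.0, -0.0]
wrist_force: [0.5, -0.7, 0.7]
finger_gap: 0.0521
```

Run:
```python
from h import *
plan([.602,.0125,.178],np.pi/2)
s=imaging.read_camera('scene')[:,:,::-1];t=imaging.read_camera('top')[:,:,::-1]
c=lambda im,x,y,w,h,k:cv2.resize(im[y:y+h,x:x+w],None,fx=k,fy=k,interpolation=2)
cv2.imwrite('pics/g8.png',np.hstack([c(s,150,150,190,150,2.1),c(t,165,85,190,150,2.1)]))
```

```text
t 20.07 tcp [0.461  0.0133 0.3176] ang 89.97 tilt 0.08 F [ 0.5 -0.7  0.7] gap 0.0521 q6 -0.15 -> delta [-14.08  -0.07  13.98] twist -0.032208456729421776
```

View pics/g8.png

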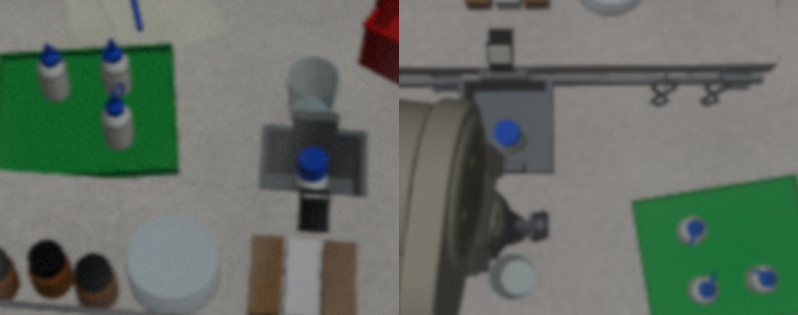

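```bash
python3 -c "
from h import *
print(env.hand_in())"
```

```text
the job is handed in; nothing more can be done
None
```

The job is handed in, after about 20 s of the 59 s allowed. The bin hangs on its rail below the ticket clip with the empty bottle standing inside it. `hand_in` gives no verdict, so this rests on my own checks.

**What I did:** I pinched the bin by its tab and hooked it over the free end of the rail. I slid it about 225 mm under the shelf edge to below the clip and released it. Then I took the plain-capped bottle by its cap, lowered it into the bin and backed the arm away.

**Last checks:**
- **Hook position:** before release, the wrist camera put the hook's middle at y ≈ 13.7 mm and the clip's at ≈ 11.2 mm. That is about 2.5 mm off, against the 15 mm allowed. After the drop I only checked this by eye: in the scene picture the bin and clip middles line up within a pixel or so.
- **Hook seating:** I did not measure its height or lean after release. The pictures show the bin hanging on the rail.
- **Other items:** the three nozzle bottles and the beaker look upright and in place. The arm is clear of everything, with the wrist force near zero.

**Disagreements:** the cameras differed by 2 to 5 mm on the rail and bin positions. One wrist reading of the clip's top edge was implausible because its height had been guessed, so I left it out and used the clip's lower edge instead.

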